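# Press a cask bung down in the sprung ring cradle and hold it

### The job

Set the larger of the two tapered wooden bungs upright, narrow end down, in the round pocket of the steel sprung ring cradle, then press down on the bung alone until the ring is fully down on its foot. Finish while still pressing: the program ends with the robot holding the bung and ring fully down against the spring, not touching the cradle itself. Leave the small bung, the chalk and the wooden peg where they are.

Things in the scene. Friction and masses are not known exactly. Their poses are not given: they have to be found in the camera images.
- large_bung: The larger tapered wooden bung, standing loose on the bench with its narrow end down: 41 mm across at the foot, widening evenly to 50 mm at its flat top, 34 mm high, about 50 g. Origin at the centre of its underside, z up along its axis.
- small_bung: The smaller tapered wooden bung, 38 mm across the top, 30 mm high, standing loose on the bench; not used. Origin at the centre of its underside.
- cradle: The sprung ring cradle's fixed foot: a dark steel disc, 116 mm across and 10 mm thick, with three small bolt heads (4 mm high, 49 mm from the axis) and a steel coil spring on it, on which rides the ring: a round steel holder, 80 mm across, 30 mm high. Fixed to the bench. Origin at the centre of its underside, z up.
- ring_seat (a point): Centre of the pocket floor in the ring, 48 mm above the bench with the ring up, 28 mm with it fully down; the ring's top is 12 mm higher. The open pocket is 48 mm across and 12 mm deep; its floor is a ledge round a 34 mm hole. The large bung stands on the ledge with its upper 22 mm above the ring, so fingers reaching less than 20 mm below its top stay clear.
- ring (a joint): How far the ring is pressed down, in m: 0 = up (as at the start; its skirt 20 mm above the foot), 0.020 = fully down, skirt resting on the foot. It slides straight down and springs back up when let go. A push of about 4 N starts it moving, about 14 N brings it fully down.
- chalk: A white stick of chalk lying on the bench, 12 mm thick and 52 mm long; not used. Origin at the middle of its underside.
- peg: A wooden peg lying on the bench, 12 x 80 x 10 mm; not used. Origin at the middle of its underside.
There are look-alikes about, which are no part of the job. Leave any green look-alike of the cradle alone. Leave any purple look-alike of the large_bung alone.

How it is judged:
At the end, for the whole second after the job is handed in: For the last second the ring is within 3 mm of fully down, the large bung stands upright (within 0.12 rad) on the pocket floor (within 4 mm in height, 6 mm sideways), the robot bears on the bung with more than 4 N, and the robot does not touch the ring or foot (less than 1 N) (value of joint ring above 0.017 m and horizontal distance between large_bung and ring_seat below 0.006 m and z of large_bung in the frame of ring_seat between -0.003 and 0.004 m and angle between large_bung's own z axis and vertical below 0.12 rad and contact force between any of the fingers, the arm and large_bung above 4 N and not (contact force between the fingers and cradle above 1 N) and not (contact force between the arm and cradle above 1 N)); the arm keeps its last pose, push and grip.
It fails at once if the small bung, the chalk or the peg is shifted by more than 30 mm (distance of any of small_bung, chalk, peg from where it was at the start of the episode above 0.03 m).
It also fails if it takes over 42 s, if anything falls off the work surface, if the arm or the gripper's body presses on something with over 40 N, if the wrist force passes 120 N, or if a joint passes its speed limit or range.

### The arm

A 7-joint arm with a two-finger parallel gripper is mounted at the origin on a cart in front of the work surface, level with it; the furniture and walls round the work are solid. World frame = base frame: x ahead of the robot, y to its left, z up, the work surface at z = 0. Lengths are in m, angles in rad, forces in N, time in s.
With the tool pointing down it reaches from about 0.425 to 0.925 m from the base axis. Payload 6.8 kg.
Tool frame: the origin (TCP) lies midway between the tips of the shut fingers; the grasp point (between the pads) lies behind it (ctrl.pinch_z is the z of the grasp point in the tool frame, in m); z points along the fingers, y is the line along which they close (so a half turn about z gives the same grasp; the last joint's range is limited). The gripper opens to 85 mm and grips with 20 to 120 N. Pads are 22 mm wide; open, the fingers measure 114 mm over their backs; the gripper's body (76 mm by 85 mm) begins 54 mm behind the grasp point. The pads swing forward as they close: fully open they stand 13 mm farther back than shut.
Start: joints at [1.215, 0.477, 0.022, 1.555, -0.011, 1.109, -0.083], TCP at [0.166, -0.654, 0.231] pointing down, gripper open.
Joint ranges: [-2.96, 2.96], [-0.34, 2.1], [-1.41, 1.46], [0.24, 2.44], [-1.37, 4.51], [0.17, 1.92], [-2.96, 2.96]. Speed limits (rad/s): [2.39, 2.39, 3.14, 3.14, 3.14, 3.14, 3.14].

### API

Orientations are given as a rotation vector (axis times angle).
In Python, from bench import ctrl gives the robot as it stands. The module is installed in compiled form; this text tells all that it offers.
- The arm moves only by the shell command python3 -m crank 'ROWS' [FORCE]. ROWS is JSON, a list of rows, each an object of numbers: "jaw": the finger opening in mm, from 0 to 85.4; "x", "y", "z": the shift along the world's x, y, z in mm; "ax", "ay", "az": the turn, a rotation vector about the world's x, y, z in rad. A call has 1 to 20 rows; each row shifts and turns the commanded pose from where the row before left it; what a row does not reach is not made up. A row lasts 1/12 s, in which the tool goes at most 41.7 mm and 7.16 degrees, less where a joint would pass 70% of its speed; a pose out of reach is approached as far as the arm can. A call is refused whole if a number of a shift passes 41.7 or a number of a turn 0.125, either way. A call with a gripper value outside its range is refused whole. The fingers move at their own pace and stop on an object; FORCE is the grip in N (left out, the last holds). Time passes only in rows, so rows that do not move let the fingers close. It gives the time, the measured TCP pose, the force, the opening and the grip force at its end, in the units of the state.
- ctrl.read_state(): the state, without advancing time (a new reading comes with each control period).
- ctrl.capture(name): name is "scene" or "side" or "wrist"; returns the picture (384x512x3 uint8, blue, green, red); there is no depth.
- ctrl.camera_params(name): a dict with "fov_y" (degrees; the focal length in pixels is half the picture's height over the tangent of half this angle, whatever the lens; pixels are square), "cx", "cy" (the principal point, pixels), "cam_to_world" (4x4, takes a point from camera to world coordinates). Camera axes: x right, y up, looking along -z (the intrinsics and any distortion apply to the point x, -y, -z); pixel columns grow to the right and rows downward; lengths in m; the calibration is good to about 2 mm. A picture is of the moment at which its call begins: read the wrist's pose just before it. camera_params takes no time and is no camera call; for the wrist camera it gives the pose at the moment of the call.
- ctrl.close_job(): hands the job in; it is judged then, once.
The state is a dict: "time_s": time; "joint_pos": joint angles; "dq": joint speeds; "joint_efforts": joint torques, N m; "tool_pos": TCP position; "tcp_rot": TCP orientation; "contact_force": force on the tool from outside, world axes, zero at the start; "torque": the same for the moment, N m; "finger_gap": finger opening in m; "grasp_force": force on a finger pad.
Only numpy, scipy, OpenCV 4.12 (cv2) and the standard library are available. Lean on these libraries where they do the work, as an engineer would, in place of code of your own. Each camera call takes 0.05 s, during which the arm holds its last target. There are 200 camera calls.

## Working session

There is one attempt and no reset: what is moved stays moved. The work goes in short steps, Python scripts to look and compute and a shell command to move; the robot and the scene stay as the last step left them, time stands still between calls to the robot, and variables do not carry over. Pictures are saved under pics/ and viewed, at most 10 in all, crops included, and the job is handed in when it is done.

```bash
mkdir -p pics; cat > h.py <<'E'
import numpy as np, cv2
from bench import ctrl
def snap(n,f):
    p=ctrl.camera_params(n); im=ctrl.capture(n); cv2.imwrite('pics/'+f,im); np.save('pics/'+f+'.npy',p,allow_pickle=True); return im,p
def px2w(p,u,v,z,h=384):
    f=h/2/np.tan(np.radians(p['fov_y'])/2); M=np.array(p['cam_to_world'])
    d=M[:3,:3]@np.array([(u-p['cx'])/f,-(v-p['cy'])/f,-1]); o=M[:3,3]
    return o+d*(z-o[2])/d[2]
def w2px(p,X,h=384):
    f=h/2/np.tan(np.radians(p['fov_y'])/2); M=np.array(p['cam_to_world'])
    c=M[:3,:3].T@(np.array(X)-M[:3,3]); return p['cx']+f*c[0]/-c[2], p['cy']-f*c[1]/-c[2]
E
python3 - <<'E'
from h import *
a,p=snap('scene','a.png'); b,q=snap('side','b.png')
print(p,q); print(ctrl.camera_params('wrist')); print(ctrl.read_state(),ctrl.pinch_z)
cv2.imwrite('pics/ab.png',cv2.resize(np.vstack([a,b]),(800,1200))[:600]) ; cv2.imwrite('pics/a2.png',cv2.resize(a,(800,600)));cv2.imwrite('pics/b2.png',cv2.resize(b,(800,600)))
E
```

```text
{'fov_y': 49.52828595636023, 'cx': 255.22310130089582, 'cy': 185.60500181438746, 'cam_to_world': array([[-0.58287083,  0.59235913, -0.55621242,  0.03150291],
       [-0.81241012, -0.41147464,  0.41313245,  0.35702651],
       [ 0.01585547,  0.69267545,  0.72107512,  0.71973501],
       [ 0.        ,  0.        ,  0.        ,  1.        ]])} {'fov_y': 57.587127578981715, 'cx': 257.84816744292254, 'cy': 194.17415707879093, 'cam_to_world': array([[ 0.97568388,  0.06792436, -0.20839207,  0.32142411],
       [-0.21854061,  0.37418923, -0.90123384, -0.79708349],
       [ 0.01676234,  0.92486145,  0.37993462,  0.38683669],
       [ 0.        ,  0.        ,  0.        ,  1.        ]])}
{'fov_y': 69.71953038988103, 'cx': 253.60784639218343, 'cy': 197.70065255859265, 'cam_to_world': array([[ 0.24505219,  0.9162046 ,  0.31704662,  0.24754805],
       [-0.96950915,  0.23198299,  0.07896774, -0.63328321],
       [-0.00119882, -0.32673082,  0.94511668,  0.37481181],
       [ 0.        ,  0.        ,  0.        ,  1.        ]])}
{'time_s': 0.1, 'joint_pos': array([ 1.21493423,  0.477758  ,  0.02234424,  1.55634411, -0.0115053 ,
        1.10928012, -0.08306605]), 'dq': array([-0.00089781, -0.00123814, -0.00186741, -0.00405248, -0.00078634,
       -0.00046497, -0.00121149]), 'joint_efforts': array([ 4.83947384e-03, -5.97755241e+01,  1.61350116e+00, -2.81955600e+01,
        1.27372064e-02,  5.00898255e-03,  3.10372229e-05]), 'tool_pos': array([ 0.16539488, -0.65387989,  0.23039933]), 'tcp_rot': array([-3.11588994e+00, -3.88066055e-01,  5.05161583e-04]), 'contact_force': array([ 0.37566918,  0.80906205, -0.38973881]), 'torque': array([-0.01603684, -0.04729512,  0.00178477]), 'grasp_force': 0.0, 'finger_gap': 0.08546398872288886} -0.0187
```

View pics/a2.png

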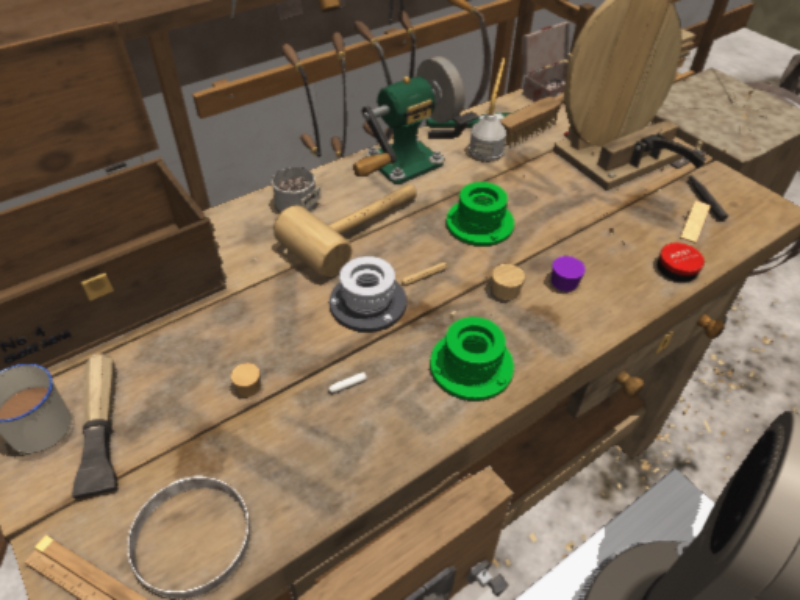

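View pics/b2.png

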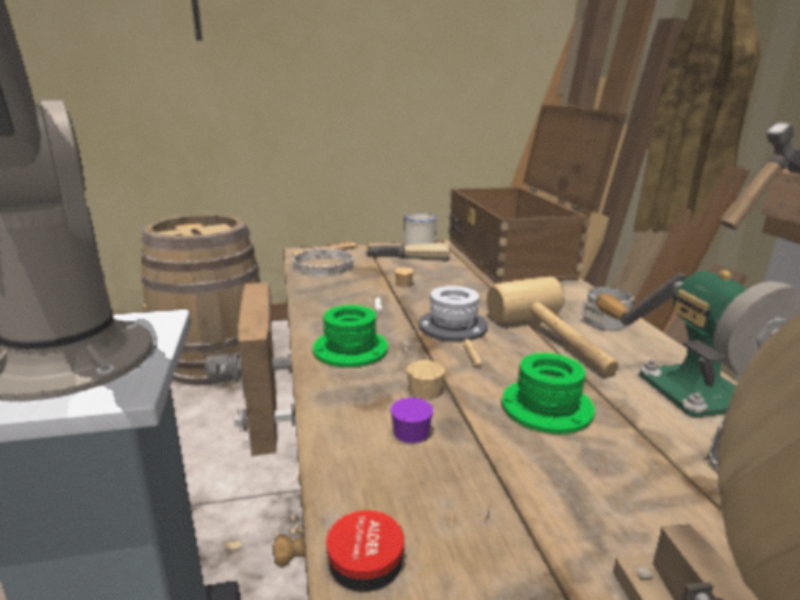

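Scene picture (800x600): possible large bungs are the wooden one at (507,282), a wooden one at (245,380), which looks like the small bung, and the purple look-alike at (567,273). Possible cradles are the steel one at (367,290) and green ones at (480,212) and (473,357). The peg is at (425,273) and the chalk at (347,383). By description I choose the bung at (507,282) and the steel cradle, and I'll check both in a crop.

```bash
python3 - <<'E'
from h import *
a=cv2.imread('pics/a.png');b=cv2.imread('pics/b.png')
c1=cv2.resize(a[155:215,205:345],(800,343),interpolation=cv2.INTER_CUBIC)   # 5.714x
c2=cv2.resize(b[175:260,245:325],(240,255),interpolation=cv2.INTER_CUBIC)
o=np.zeros((600,800,3),np.uint8);o[:343]=c1;o[344:599,:240]=c2
c3=cv2.resize(a[225:260,140:240],(500,175),interpolation=cv2.INTER_CUBIC);o[344:519,260:760]=c3
cv2.imwrite('pics/c.png',o)
s=.64
p=ctrl.camera_params('scene');q=ctrl.camera_params('side')
for n,(u,v),(u2,v2),z in [('bung top',(507,275),(426,371),.034),('ring top',(368,270),(455,295),.060),('small top',(245,373),(404,273),.03)]:
    print(n,px2w(p,u*s,v*s,z).round(4),px2w(q,u2*s,v2*s,z).round(4))
for n,uv in [('peg',[(404,281),(445,267)]),('chalk',[(331,387),(366,378)]),('mallet',[(350,255),(340,275),(300,250)]),('greenlow',[(473,370)])]:
    print(n,[px2w(p,u*s,v*s,.01).round(3) for u,v in uv])
E
```

```text
bung top [ 0.4931 -0.1875  0.034 ] [ 0.4938 -0.1928  0.034 ]
ring top [ 0.5985 -0.0078  0.06  ] [ 0.593  -0.0017  0.06  ]
small top [0.556  0.2141 0.03  ] [0.5541 0.2044 0.03  ]
peg [array([ 0.59 , -0.067,  0.01 ]), array([ 0.578, -0.138,  0.01 ])]
chalk [array([0.486, 0.128, 0.01 ]), array([0.471, 0.082, 0.01 ])]
mallet [array([ 0.686, -0.031,  0.01 ]), array([0.657, 0.006, 0.01 ]), array([0.742, 0.029, 0.01 ])]
greenlow [array([ 0.399, -0.045,  0.01 ])]
```

View pics/c.png

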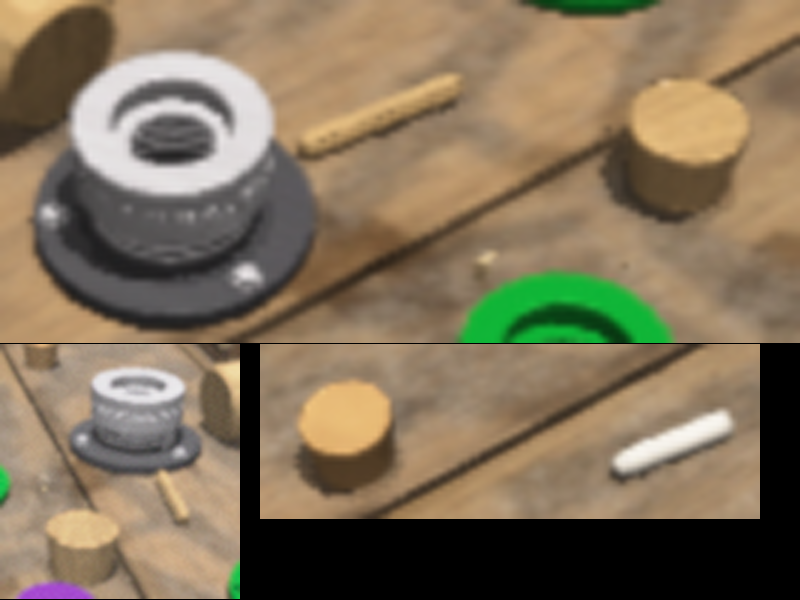

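The crop confirms the choice. The chosen wooden bung's top is at (689,123) in the crop, or scene (325.6,176.5), about 20.6 px wide, which fits 50 mm. The steel ring's top centre is at (172,123), or scene (235.1,176.5). The other wooden bung is clearly smaller.

```bash
python3 - <<'E'
from h import *
p=ctrl.camera_params('scene')
print(px2w(p,325.6,176.5,.034),px2w(p,235.1,176.5,.060),'purple',px2w(p,567*.64,266*.64,.034))
E
python3 -m crank '[{"x":20.5,"y":29,"az":0.12},{"x":20.5,"y":29,"az":0.12},{"x":20.5,"y":29,"az":0.12},{"x":20.5,"y":29,"az":0.12},{"x":20.5,"y":29,"az":0.12},{"x":20.5,"y":29,"az":0.12},{"x":20.5,"y":29,"az":0.12},{"x":20.5,"y":29,"az":0.12},{"x":20.5,"y":29,"az":0.12},{"x":20.5,"y":29},{"x":20.5,"y":29},{"x":20.5,"y":29},{"x":20.5,"y":29},{"x":20.5,"y":29},{"x":20.5,"y":29},{"x":20.5,"y":29},{},{}]'
python3 - <<'E'
from h import *
w,p=snap('wrist','w1.png');cv2.imwrite('pics/w1b.png',cv2.resize(w,(800,600)))
s=ctrl.read_state();print(s['joint_pos'],s['tool_pos'])
E
```

```text
[ 0.49040096 -0.18854967  0.034     ] [ 5.89165473e-01 -3.90974401e-04  6.00000000e-02] purple [ 0.45531478 -0.2762004   0.034     ]
[ 1.2149164   0.47762168  0.02235717  1.55619459 -0.01152253  1.1092918
 -0.08309497] [ 0.1654322  -0.65395701  0.23055414]$[0]: bad value
```

View pics/w1b.png

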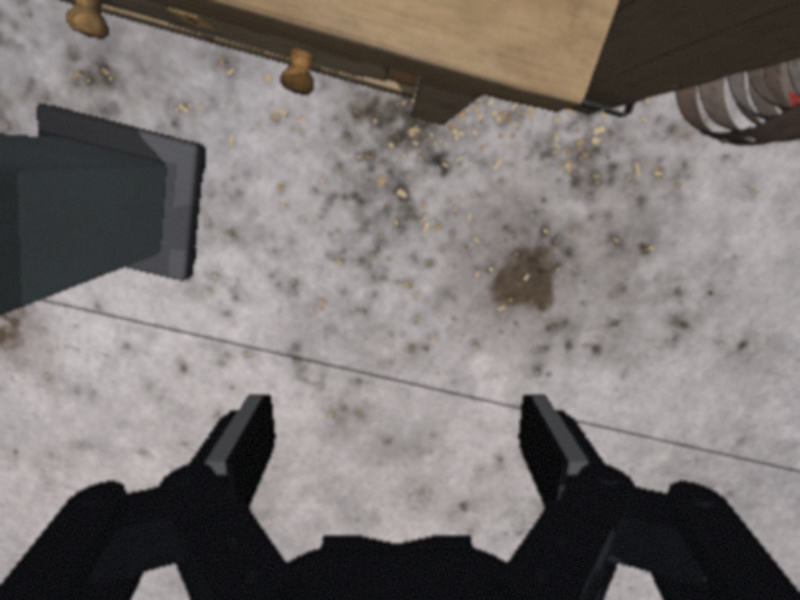

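The move was refused, so this picture shows only the floor, the bench edge and the open fingers. The rows probably need every key, so I'll include them all.

```bash

python3 -m crank '[{"jaw":85,"x":20.5,"y":29,"z":0,"ax":0,"ay":0,"az":0.12},{"jaw":85,"x":20.5,"y":29,"z":0,"ax":0,"ay":0,"az":0.12},{"jaw":85,"x":20.5,"y":29,"z":0,"ax":0,"ay":0,"az":0.12},{"jaw":85,"x":20.5,"y":29,"z":0,"ax":0,"ay":0,"az":0.12},{"jaw":85,"x":20.5,"y":29,"z":0,"ax":0,"ay":0,"az":0.12},{"jaw":85,"x":20.5,"y":29,"z":0,"ax":0,"ay":0,"az":0.12},{"jaw":85,"x":20.5,"y":29,"z":0,"ax":0,"ay":0,"az":0.12},{"jaw":85,"x":20.5,"y":29,"z":0,"ax":0,"ay":0,"az":0.12},{"jaw":85,"x":20.5,"y":29,"z":0,"ax":0,"ay":0,"az":0.12},{"jaw":85,"x":20.5,"y":29,"z":0,"ax":0,"ay":0,"az":0},{"jaw":85,"x":20.5,"y":29,"z":0,"ax":0,"ay":0,"az":0},{"jaw":85,"x":20.5,"y":29,"z":0,"ax":0,"ay":0,"az":0},{"jaw":85,"x":20.5,"y":29,"z":0,"ax":0,"ay":0,"az":0},{"jaw":85,"x":20.5,"y":29,"z":0,"ax":0,"ay":0,"az":0},{"jaw":85,"x":0,"y":0,"z":0,"ax":0,"ay":0,"az":0}]' && python3 - <<'E'
from h import *
s=ctrl.read_state();print(s['joint_pos'],s['tool_pos'],s['tcp_rot'])
w,p=snap('wrist','w2.png');cv2.imwrite('pics/w2b.png',cv2.resize(w,(800,600)))
E
```

```text
time_s: 1.4
tool_pos: [0.4569, -0.241, 0.2317]
tcp_rot: [-2.464, -1.948, -0.006]
contact_force: [0.4, 0.3, 0.1]
finger_gap: 0.0847
grasp_force: 0.0
[ 0.73229778  0.24681825 -0.42593384  1.90736613  0.11517341  1.00986935
  0.02384115] [ 0.4568698  -0.24103539  0.23171473] [-2.46390139 -1.94822117 -0.00635328]
```

View wrist.

View pics/w2b.png

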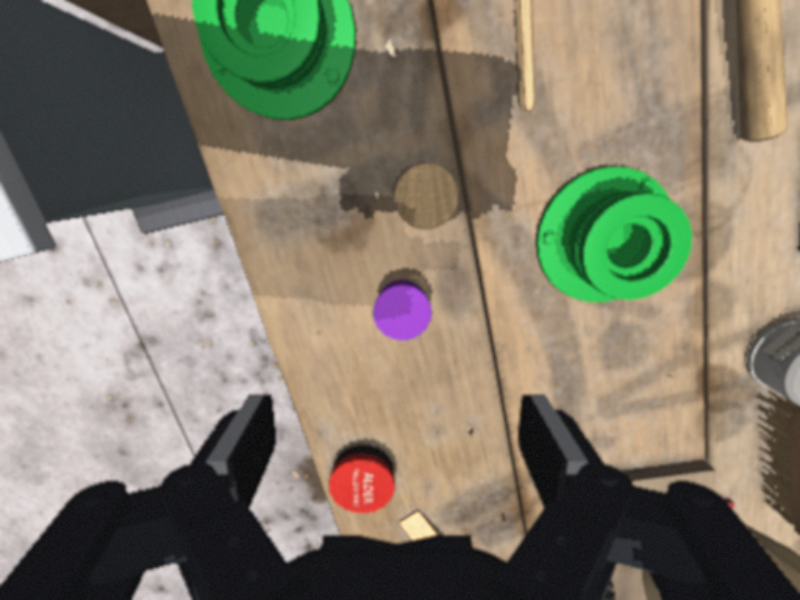

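Wrist view (800x600): the large bung's top is at (427,196), the purple look-alike at (402,310), and the peg's end at (527,100). The green cradles stand clear of the bung.

```bash
python3 - <<'E'
from h import *
p=np.load('pics/w2.png.npy',allow_pickle=True).item()
print(px2w(p,427*.64,196*.64,.034),px2w(p,402*.64,310*.64,.034), px2w(p,395*.64,196*.64,.034),px2w(p,459*.64,196*.64,.034))
print(ctrl.read_state()['tool_pos'])
E
```

```text
[ 0.49428267 -0.18939039  0.034     ] [ 0.45444768 -0.27549814  0.034     ] [ 0.47027122 -0.1836901   0.034     ] [ 0.51830005 -0.19509209  0.034     ]
[ 0.45483268 -0.24438108  0.23145012]
```

```bash

python3 -m crank '[{"jaw":85,"x":14,"y":20,"z":-10,"ax":0,"ay":0,"az":0},{"jaw":85,"x":14,"y":20,"z":-10,"ax":0,"ay":0,"az":0},{"jaw":85,"x":13.5,"y":18.5,"z":-10,"ax":0,"ay":0,"az":0},{"jaw":85,"x":0,"y":0,"z":-35,"ax":0,"ay":0,"az":0},{"jaw":85,"x":0,"y":0,"z":-35,"ax":0,"ay":0,"az":0},{"jaw":85,"x":0,"y":0,"z":-31,"ax":0,"ay":0,"az":0},{"jaw":85,"x":0,"y":0,"z":0,"ax":0,"ay":0,"az":0},{"jaw":85,"x":0,"y":0,"z":0,"ax":0,"ay":0,"az":0},{"jaw":85,"x":0,"y":0,"z":0,"ax":0,"ay":0,"az":0},{"jaw":85,"x":0,"y":0,"z":0,"ax":0,"ay":0,"az":0}]' && python3 - <<'E'
from h import *
s=ctrl.read_state();print(s['tool_pos'],s['tcp_rot'])
w,p=snap('wrist','w3.png');cv2.imwrite('pics/w3b.png',cv2.resize(w,(800,600)))
print(w2px(p,[.494,-.189,.034]))
E
```

```text
time_s: 2.28
tool_pos: [0.4955, -0.1907, 0.1025]
tcp_rot: [2.472, 1.933, 0.003]
contact_force: [-0.1, 1.5, 0.8]
finger_gap: 0.0849
grasp_force: 0.0
[ 0.49553425 -0.1907205   0.10247358] [2.47248512 1.93295389 0.0029871 ]
(np.float64(250.58773712788863), np.float64(208.51215820440405))
```

View pics/w3b.png

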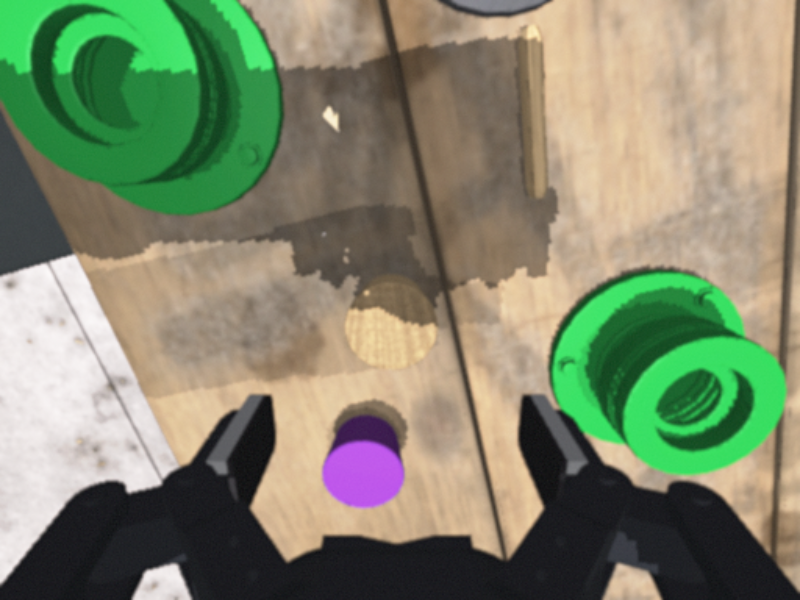

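Wrist view: the bung's top is at (391,322) and centred between the fingers. Purple is at (363,473), below it. The green cradle's foot edge at (551,350) leaves the fingers room.

```bash
python3 - <<'E'
from h import *
p=np.load('pics/w3.png.npy',allow_pickle=True).item()
for u in (391,345.5,437): print(px2w(p,u*.64,322*.64,.034))
print('green foot',px2w(p,551*.64,350*.64,.01))
s=ctrl.read_state();print(s['tool_pos'])
E
```

```text
[ 0.49424947 -0.18684165  0.034     ]
[ 0.47093385 -0.18100665  0.034     ]
[ 0.51783825 -0.19274502  0.034     ]
green foot [ 0.58089535 -0.23653734  0.01      ]
[ 0.49546434 -0.19065783  0.10244664]
```

```bash

python3 -m crank '[{"jaw":85,"x":-1,"y":2.5,"z":-20,"ax":0,"ay":0,"az":0},{"jaw":85,"x":0,"y":0,"z":-25,"ax":0,"ay":0,"az":0},{"jaw":85,"x":0,"y":0,"z":-25,"ax":0,"ay":0,"az":0},{"jaw":85,"x":0,"y":0,"z":-21.5,"ax":0,"ay":0,"az":0},{"jaw":85,"x":0,"y":0,"z":0,"ax":0,"ay":0,"az":0},{"jaw":85,"x":0,"y":0,"z":0,"ax":0,"ay":0,"az":0},{"jaw":85,"x":0,"y":0,"z":0,"ax":0,"ay":0,"az":0}]' 70 && python3 -m crank '[{"jaw":35,"x":0,"y":0,"z":0,"ax":0,"ay":0,"az":0},{"jaw":35,"x":0,"y":0,"z":0,"ax":0,"ay":0,"az":0},{"jaw":35,"x":0,"y":0,"z":0,"ax":0,"ay":0,"az":0},{"jaw":35,"x":0,"y":0,"z":0,"ax":0,"ay":0,"az":0},{"jaw":35,"x":0,"y":0,"z":0,"ax":0,"ay":0,"az":0},{"jaw":35,"x":0,"y":0,"z":0,"ax":0,"ay":0,"az":0},{"jaw":35,"x":0,"y":0,"z":0,"ax":0,"ay":0,"az":0},{"jaw":35,"x":0,"y":0,"z":0,"ax":0,"ay":0,"az":0},{"jaw":35,"x":0,"y":0,"z":0,"ax":0,"ay":0,"az":0},{"jaw":35,"x":0,"y":0,"z":0,"ax":0,"ay":0,"az":0}]' 70
```

```text
time_s: 2.92
tool_pos: [0.4944, -0.1878, 0.0106]
tcp_rot: [2.473, 1.934, 0.002]
contact_force: [0.5, -0.3, 0.3]
finger_gap: 0.0849
grasp_force: 0.0
time_s: 3.75
tool_pos: [0.4937, -0.1877, 0.0106]
tcp_rot: [2.473, 1.935, 0.0]
contact_force: [-4.1, 1.1, 15.1]
finger_gap: 0.0453
grasp_force: 69.1
```

Gripped, with a 45 mm opening, so the pads hold it low on the taper. I'll lift a little and look.

```bash

python3 -m crank '[{"jaw":35,"x":0,"y":0,"z":10,"ax":0,"ay":0,"az":0},{"jaw":35,"x":0,"y":0,"z":20,"ax":0,"ay":0,"az":0},{"jaw":35,"x":0,"y":0,"z":30,"ax":0,"ay":0,"az":0},{"jaw":35,"x":0,"y":0,"z":30,"ax":0,"ay":0,"az":0},{"jaw":35,"x":0,"y":0,"z":10,"ax":0,"ay":0,"az":0},{"jaw":35,"x":0,"y":0,"z":0,"ax":0,"ay":0,"az":0},{"jaw":35,"x":0,"y":0,"z":0,"ax":0,"ay":0,"az":0}]' && python3 - <<'E'
from h import *
s=ctrl.read_state();print(s['tool_pos'],s['tcp_rot'])
w,p=snap('wrist','w4.png');b,q=snap('side','b4.png')
u,v=w2px(q,s['tool_pos']);u,v=int(u),int(v);print(u,v)
c=b[max(v-50,0):v+50,u-50:u+50]
o=np.zeros((400,800,3),np.uint8);o[:400,:400]=cv2.resize(c,(400,400),interpolation=2);o[:300,400:]=cv2.resize(w,(400,300),interpolation=3)
cv2.imwrite('pics/d.png',o)
E
```

```text
time_s: 4.33
tool_pos: [0.493, -0.1877, 0.109]
tcp_rot: [2.474, 1.935, 0.0]
contact_force: [-0.1, 0.1, -1.8]
finger_gap: 0.0452
grasp_force: 71.6
[ 0.4930052  -0.18766505  0.10902929] [2.47387346e+00 1.93475420e+00 4.34612466e-04]
272 202
```

View pics/d.png

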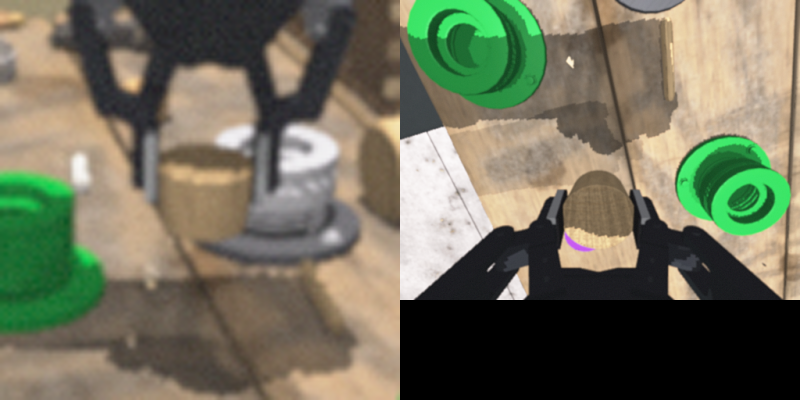

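Crop: the bung is held upright between the pads, with its top near (205,155), fingertips at row 195 and foot at row 235. Nothing else moved. Next I'll move near the cradle and look with the wrist camera.

```bash

python3 -m crank '[{"jaw":35,"x":10,"y":13,"z":20,"ax":0,"ay":0,"az":0},{"jaw":35,"x":17,"y":22,"z":0,"ax":0,"ay":0,"az":0},{"jaw":35,"x":17,"y":22,"z":0,"ax":0,"ay":0,"az":0},{"jaw":35,"x":17,"y":22,"z":0,"ax":0,"ay":0,"az":0},{"jaw":35,"x":11,"y":13,"z":0,"ax":0,"ay":0,"az":0},{"jaw":35,"x":5,"y":10,"z":0,"ax":0,"ay":0,"az":0},{"jaw":35,"x":0,"y":0,"z":0,"ax":0,"ay":0,"az":0},{"jaw":35,"x":0,"y":0,"z":0,"ax":0,"ay":0,"az":0},{"jaw":35,"x":0,"y":0,"z":0,"ax":0,"ay":0,"az":0}]' && python3 - <<'E'
from h import *
s=ctrl.read_state();print(s['tool_pos'],s['tcp_rot'])
w,p=snap('wrist','w5.png');cv2.imwrite('pics/w5b.png',cv2.resize(w,(800,600),interpolation=2))
print(np.array(w2px(p,[.593,-.001,.06]))/.64)
E
```

```text
time_s: 5.18
tool_pos: [0.5687, -0.087, 0.1279]
tcp_rot: [-2.475, -1.933, 0.004]
contact_force: [-0.3, -0.9, -1.0]
finger_gap: 0.0455
grasp_force: 71.7
[ 0.56872438 -0.08697946  0.12792596] [-2.47524227 -1.9334774   0.00354046]
[401.6154478  148.62598514]
```

View pics/w5b.png

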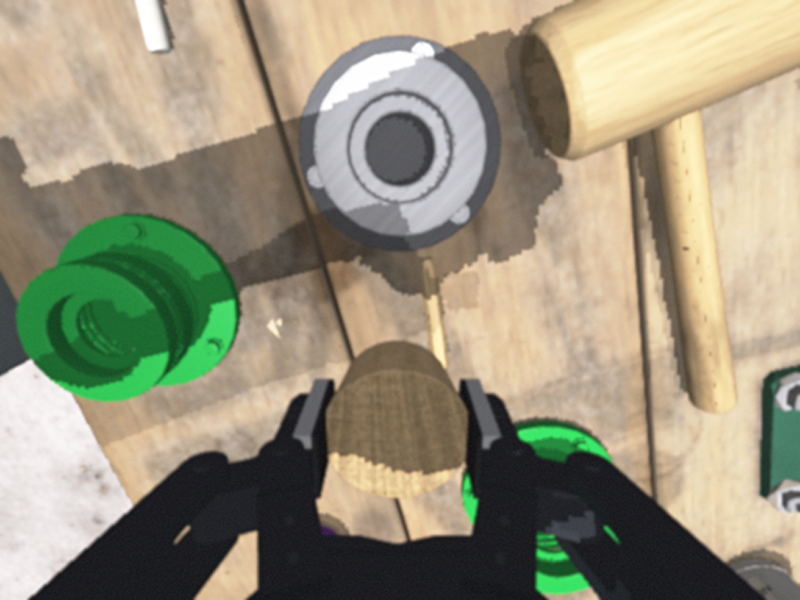

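Wrist view: the pocket rim spans columns 348–452 and rows 91–202, giving a centre of (400,146). The held bung's top spans columns 326–468 and its lower edge is at row 497.

```bash
python3 - <<'E'
from h import *
p=np.load('pics/w5.png.npy',allow_pickle=True).item()
for u,v in [(400,146),(348,146),(452,146),(400,91),(400,202)]: print(px2w(p,u*.64,v*.64,.06).round(4))
t=np.array([.5687,-.087]); z=.1513
print('bung rim',px2w(p,397*.64,497*.64,z).round(4),px2w(p,326*.64,430*.64,z).round(4),px2w(p,468*.64,430*.64,z).round(4))
ang=np.linspace(0,6.28,60);P=[np.array(w2px(p,[t[0]+.025*np.cos(a),t[1]+.025*np.sin(a),z]))/.64 for a in ang];P=np.array(P);print(P.min(0),P.max(0))
E
```

```text
[5.925e-01 3.000e-04 6.000e-02]
[0.5693 0.0061 0.06  ]
[ 0.6158 -0.0055  0.06  ]
[0.598  0.0224 0.06  ]
[ 0.5865 -0.0241  0.06  ]
bung rim [ 0.5629 -0.1135  0.1513] [ 0.5468 -0.0811  0.1513] [ 0.5922 -0.0924  0.1513]
[318.9134302  362.67140556] [470.77039746 492.19800506]
```

```bash

python3 -m crank '[{"jaw":35,"x":5,"y":15,"z":0,"ax":0,"ay":0,"az":0},{"jaw":35,"x":7,"y":27,"z":0,"ax":0,"ay":0,"az":0},{"jaw":35,"x":7,"y":27,"z":0,"ax":0,"ay":0,"az":0},{"jaw":35,"x":5.3,"y":19,"z":-10,"ax":0,"ay":0,"az":0},{"jaw":35,"x":0,"y":0,"z":-20,"ax":0,"ay":0,"az":0},{"jaw":35,"x":0,"y":0,"z":-13,"ax":0,"ay":0,"az":0},{"jaw":35,"x":0,"y":0,"z":0,"ax":0,"ay":0,"az":0},{"jaw":35,"x":0,"y":0,"z":0,"ax":0,"ay":0,"az":0},{"jaw":35,"x":0,"y":0,"z":0,"ax":0,"ay":0,"az":0},{"jaw":35,"x":0,"y":0,"z":0,"ax":0,"ay":0,"az":0}]'; python3 - <<'E'
from h import *
s=ctrl.read_state();print(s['tool_pos'],s['tcp_rot'])
b,q=snap('side','b6.png');a,p=snap('scene','a6.png')
o=[]
for im,c in((b,q),(a,p)):
    u,v=map(int,w2px(c,[.5925,0,.06])); o.append(cv2.resize(im[v-40:v+40,u-40:u+40],(400,400),interpolation=2))
    print(u,v,w2px(c,[.5925,0,.06]))
cv2.imwrite('pics/e.png',np.hstack(o))
E
```

```text
time_s: 6.07
tool_pos: [0.5949, 0.0015, 0.0867]
tcp_rot: [2.475, 1.933, 0.001]
contact_force: [0.1, 0.2, -0.3]
finger_gap: 0.0455
grasp_force: 71.7
[0.59490826 0.0015033  0.08671721] [2.47514902e+00 1.93294257e+00 1.36974423e-03]
290 188 (np.float64(290.803579170179), np.float64(188.58097330382972))
234 175 (np.float64(234.13012756433739), np.float64(175.7090479529532))
```

View pics/e.png

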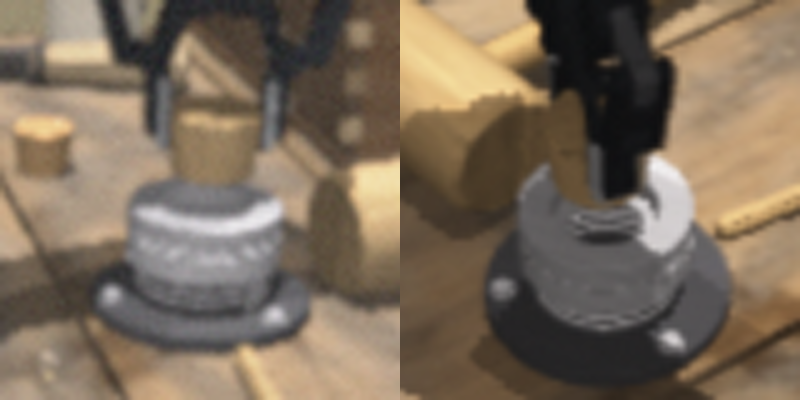

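Side crop (left): bung centre is column 215 and ring centre 206, so the bung sits about 3 mm too far in +x. That agrees with the TCP reading (x 0.595). I'll correct it and lower.

```bash

python3 -m crank '[{"jaw":35,"x":-3,"y":-1,"z":0,"ax":0,"ay":0,"az":0},{"jaw":35,"x":0,"y":0,"z":0,"ax":0,"ay":0,"az":0},{"jaw":35,"x":0,"y":0,"z":-8,"ax":0,"ay":0,"az":0},{"jaw":35,"x":0,"y":0,"z":-5,"ax":0,"ay":0,"az":0},{"jaw":35,"x":0,"y":0,"z":-5,"ax":0,"ay":0,"az":0},{"jaw":35,"x":0,"y":0,"z":0,"ax":0,"ay":0,"az":0},{"jaw":35,"x":0,"y":0,"z":0,"ax":0,"ay":0,"az":0}]'
python3 -m crank '[{"jaw":35,"x":0,"y":0,"z":-4,"ax":0,"ay":0,"az":0},{"jaw":35,"x":0,"y":0,"z":-4,"ax":0,"ay":0,"az":0},{"jaw":35,"x":0,"y":0,"z":0,"ax":0,"ay":0,"az":0},{"jaw":35,"x":0,"y":0,"z":0,"ax":0,"ay":0,"az":0}]'
```

```text
time_s: 6.75
tool_pos: [0.5909, 0.0017, 0.0671]
tcp_rot: [-2.473, -1.936, 0.002]
contact_force: [0.6, 0.1, -1.0]
finger_gap: 0.0456
grasp_force: 71.7
time_s: 7.08
tool_pos: [0.5912, 0.0016, 0.0595]
tcp_rot: [-2.474, -1.936, 0.001]
contact_force: [-0.4, -0.0, -0.8]
finger_gap: 0.0455
grasp_force: 71.7
```

No contact force, with the foot about 11 mm below the rim, so it is in the pocket. Now I'll press.

```bash

python3 -m crank '[{"jaw":35,"x":0,"y":0,"z":-2,"ax":0,"ay":0,"az":0},{"jaw":35,"x":0,"y":0,"z":-2,"ax":0,"ay":0,"az":0},{"jaw":35,"x":0,"y":0,"z":-1,"ax":0,"ay":0,"az":0},{"jaw":35,"x":0,"y":0,"z":0,"ax":0,"ay":0,"az":0}]'
python3 -m crank '[{"jaw":35,"x":0,"y":0,"z":-4,"ax":0,"ay":0,"az":0},{"jaw":35,"x":0,"y":0,"z":-4,"ax":0,"ay":0,"az":0},{"jaw":35,"x":0,"y":0,"z":0,"ax":0,"ay":0,"az":0},{"jaw":35,"x":0,"y":0,"z":0,"ax":0,"ay":0,"az":0}]'
```

```text
time_s: 7.42
tool_pos: [0.5917, 0.0017, 0.0551]
tcp_rot: [2.474, 1.936, 0.001]
contact_force: [-1.5, 0.6, 5.8]
finger_gap: 0.0453
grasp_force: 72.2
time_s: 7.75
tool_pos: [0.5918, 0.0017, 0.0475]
tcp_rot: [2.474, 1.935, 0.001]
contact_force: [-2.5, -0.6, 8.1]
finger_gap: 0.0457
grasp_force: 72.5
```

```bash

python3 -m crank '[{"jaw":35,"x":0,"y":0,"z":-4,"ax":0,"ay":0,"az":0},{"jaw":35,"x":0,"y":0,"z":-3,"ax":0,"ay":0,"az":0},{"jaw":35,"x":0,"y":0,"z":-1,"ax":0,"ay":0,"az":0},{"jaw":35,"x":0,"y":0,"z":0,"ax":0,"ay":0,"az":0},{"jaw":35,"x":0,"y":0,"z":0,"ax":0,"ay":0,"az":0}]'
python3 -m crank '[{"jaw":35,"x":0,"y":0,"z":-1,"ax":0,"ay":0,"az":0},{"jaw":35,"x":0,"y":0,"z":-1,"ax":0,"ay":0,"az":0},{"jaw":35,"x":0,"y":0,"z":0,"ax":0,"ay":0,"az":0},{"jaw":35,"x":0,"y":0,"z":0,"ax":0,"ay":0,"az":0}]'
```

```text
time_s: 8.17
tool_pos: [0.5919, 0.0017, 0.04]
tcp_rot: [2.474, 1.935, 0.001]
contact_force: [-4.2, 0.0, 13.0]
finger_gap: 0.0457
grasp_force: 72.8
time_s: 8.5
tool_pos: [0.592, 0.0017, 0.0385]
tcp_rot: [2.473, 1.935, 0.001]
contact_force: [-4.9, -0.2, 16.2]
finger_gap: 0.0453
grasp_force: 73.1
```

```bash

python3 -m crank '[{"jaw":35,"x":-1,"y":0,"z":-1,"ax":0,"ay":0,"az":0},{"jaw":35,"x":0,"y":0,"z":-0.5,"ax":0,"ay":0,"az":0},{"jaw":35,"x":0,"y":0,"z":0,"ax":0,"ay":0,"az":0},{"jaw":35,"x":0,"y":0,"z":0,"ax":0,"ay":0,"az":0},{"jaw":35,"x":0,"y":0,"z":0,"ax":0,"ay":0,"az":0}]'
python3 - <<'E'
from h import *
b,q=snap('side','b7.png');a,p=snap('scene','a7.png')
o=[]
for im,c in((b,q),(a,p)):
    u,v=map(int,w2px(c,[.5925,0,.05])); o.append(cv2.resize(im[v-35:v+35,u-35:u+35],(400,400),interpolation=2))
cv2.imwrite('pics/f.png',np.hstack(o))
E
```

```text
time_s: 8.92
tool_pos: [0.592, 0.0017, 0.0384]
tcp_rot: [2.472, 1.934, 0.003]
contact_force: [-5.9, -1.2, 26.0]
finger_gap: 0.0457
grasp_force: 74.0
```

View pics/f.png

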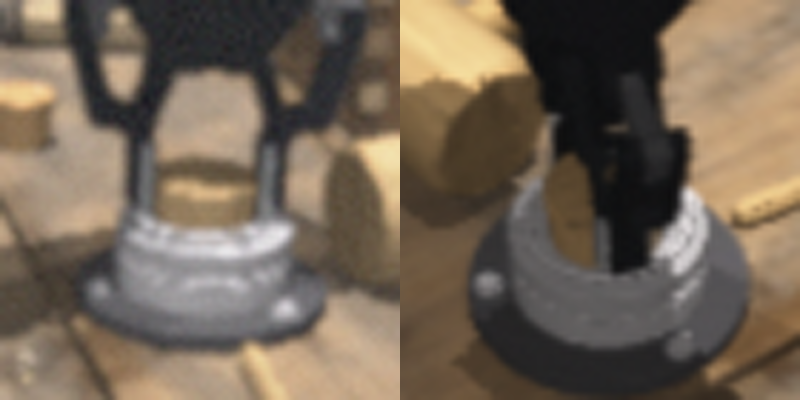

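Crop: the bung sits upright in the ring and the ring is down. The fingertips end near (140,210) and (270,215). I'll check that they clear the ring top at z = 0.040.

```bash
python3 - <<'E'
from h import *
q=ctrl.camera_params('side');s=400/70
u0,v0=map(int,w2px(q,[.5925,0,.05]))
P=lambda X:((np.array(w2px(q,X))-[u0-35,v0-35])*s).round()
for sg in(-1,1):
  for z in(.038,.044,.050): print(sg,z,P([.592+sg*.972*.027,.0017-sg*.231*.027,z]),'front edge',P([.592+sg*.972*.027-.0025,.0017-sg*.231*.027-.0107,z]))
d=q['cam_to_world'][:2,2];d/=np.linalg.norm(d)
for n,r,z in(('bung top',.025,.062),('ring',.04,.04)): print(n,P([.5925+d[0]*r,d[1]*r,z]),P([.5925-d[0]*r,-d[1]*r,z]))
print(ctrl.read_state()['contact_force'])
E
```

```text
-1 0.038 [141. 223.] front edge [142. 232.]
-1 0.044 [141. 211.] front edge [142. 220.]
-1 0.05 [142. 199.] front edge [143. 208.]
1 0.038 [259. 225.] front edge [262. 235.]
1 0.044 [260. 213.] front edge [263. 223.]
1 0.05 [261. 201.] front edge [263. 210.]
bung top [197. 198.] [188. 160.]
ring [197. 254.] [184. 190.]
[-6.91047029 -1.11777676 26.10033687]
```

Fingertips are near z = 0.045, clear of the ring. The bung and ring rows match the fully-down geometry, so I'll hold briefly and hand in.

```bash

python3 -m crank '[{"jaw":35,"x":0,"y":0,"z":0,"ax":0,"ay":0,"az":0},{"jaw":35,"x":0,"y":0,"z":0,"ax":0,"ay":0,"az":0},{"jaw":35,"x":0,"y":0,"z":0,"ax":0,"ay":0,"az":0},{"jaw":35,"x":0,"y":0,"z":0,"ax":0,"ay":0,"az":0}]' && python3 -c "
from bench import ctrl
print(ctrl.close_job())"
```

```text
time_s: 9.35
tool_pos: [0.592, 0.0017, 0.0384]
tcp_rot: [2.472, 1.934, 0.003]
contact_force: [-5.8, -1.4, 25.7]
finger_gap: 0.0456
grasp_force: 74.0
the job is handed in; nothing more can be done
None
```

The job is handed in at about 9.4 s: the large bung is upright in the steel cradle's ring and held fully down at about 26 N, with the fingertips clear of the ring; no verdict came back.

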